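# Unload the indexing sleeve and reset it one hole along its rail

### The arm

A 6-joint arm with a two-finger parallel gripper is mounted at the origin on a cart in front of the work surface, level with it; the furniture and walls round the work are solid. World frame = base frame: x ahead of the robot, y to its left, z up, the work surface at z = 0. Lengths are in m, angles in degrees, forces in N, time in s.
With the tool pointing down it reaches from about 0.35 to 0.875 m from the base axis. Payload 4.2 kg.
Tool frame: the origin (TCP) lies at the very end of the fingers, on their centre line; the grasp point (between the pads) lies 19 mm behind it; z points along the fingers, y is the direction in which the jaws open and shut (so a half turn about z gives the same grasp; the last joint's range is limited). The gripper opens to 85 mm and grips with 20 to 120 N. Pads are 22 mm wide; open, the fingers measure 114 mm over their backs; the gripper's body (76 mm by 85 mm) begins 54 mm behind the grasp point. The pads swing forward as they close: fully open they stand 13 mm farther back than shut.
Start: joints at [-48.667, 22.042, 0.453, 0, -68.411, -14.817], TCP at [0.279, -0.559, 0.231] pointing down, gripper open.
Joint ranges: [-179.83, 179.83], [-69.29, 118.12], [-61.27, 80.66], [-181.25, 117.63], [-171.15, -9.14], [-177.46, 177.46]. Speed limits (degrees/s): [159.86, 159.86, 180, 180, 180, 180].

### API

Orientations are given as [roll, pitch, yaw] about the fixed x, y, z axes, in that order (R = Rz(yaw) Ry(pitch) Rx(roll)).
In Python, from rig import read_state, viewer, robot, finder gives the robot as it stands. The module is installed in compiled form; this text tells all that it offers.
- The arm moves only by the tool carry_out, never from a script. Its argument "moves" is one flat list of numbers, 7 for each row, row after row: the opening, from -1 (shut) to 1 (fully open), then the shift along the world's x, y, z in cm, then the turn, a rotation vector about the world's x, y, z in rad. A call has 1 to 5 rows; each row is the pose to reach, as a shift and turn from the pose measured when the call began; what a row does not reach only later rows make up. A row lasts 1/12 s, in which the tool goes at most 41.7 mm and 7.16 degrees, less where a joint would pass 70% of its speed; a pose out of reach is approached as far as the arm can. A call with a gripper value outside its range is refused whole. The fingers move at their own pace and stop on an object; the grip force is fixed at half the most. Time passes only in rows, so rows that repeat a pose let the fingers close. It gives the time, the measured TCP pose, the force and the opening at its end, in the units of the state.
- read_state(): the state, without advancing time (a new reading comes with each control period).
- viewer.camera(name): name is "scene" or "top"; returns (picture, depth): 420x560x3 uint8, red, green, blue; 420x560 float32, m along the optical axis (not along the pixel's ray), 0 where there is no reading.
- viewer.camera_params(name): a dict with "K" (3x3 intrinsics, pixels), "xyz" and "orientation" of the camera in the world. Camera axes: x right, y down, z forward; pixel columns grow to the right and rows downward; lengths in m; the calibration is good to about 2 mm. A picture is of the moment at which its call begins. camera_params takes no time and is no camera call.
- robot.job_done(): hands the job in, once; it reports no verdict.
Trained networks look in the newest picture that a camera, given by its name, has taken for a name from the list of things; names that differ only in an ending like _2 or _b are one class to them, and where a whole thing is asked for, a point or a joint stands for the part that bears it (a point fixed in the world has none). Each returns a list of dicts, best first, with "conf" (0 to 1); they miss things now and then, are a little off and sometimes report something else, mostly with a low value. They report only what shows in the picture. A call takes as long as a camera call.
- finder.find_in(camera, query): "extent" ([left, top, width, height] in pixels, round what is visible of it).
The state is a dict: "t": time; "joints": joint angles; "joint_vel": joint speeds; "tau": joint torques, N m; "eef_pos": TCP position; "tcp_rot": TCP orientation; "contact_force": force on the tool from outside, world axes, zero at the start; "torque": the same for the moment, N m; "finger_gap": opening from 0.0 (shut) to 1.0 (fully open).
Only numpy, scipy, OpenCV 4.12 (cv2) and the standard library are available. Lean on these libraries where they do the work, as an engineer would, in place of code of your own. Each camera call takes 0.05 s, during which the arm holds its last target. There are 200 camera calls.

### The job

Lift the brass weight up and off the two-pronged hook of the blue sleeve and stand it upright on the green round pad, letting go of it. Then pull up the black lock plunger on top of the sleeve, slide the sleeve one hole along the rail towards the red end cap, and let the pin go fully home in that next hole. Finish while holding: the fingers stay closed on the plunger knob with the pin home, and the other things on the desk are left where they stand.

Things in the scene. Friction and masses are not known exactly. Their poses are not given: they have to be found in the camera images.
- rig: fixed rig: grey base plate (100 mm in x, 320 in y, 10 high), two posts, a level square aluminium rail (30 mm, top 140 mm above the desk) along y, with 11 mm holes in its top at y = -80, -40, 0, 40, 80 mm. Origin: centre of the underside. +y points along the rail to the red end cap (the other is black), -x to the hook's side. Rail ends at y = +-167 mm
- sleeve (a joint): slide of the blue sleeve (48 x 52 x 46 mm, its top 149 mm above the desk) along the rail, m: 0 at the start (pin in the hole at rig y = -40 mm), growing towards the red end cap; 0.040 is the next hole. Range -0.04 to 0.12; about 1.5 N of friction. The pin locks it, with about 1.5 mm of play either way, unless the plunger is pulled
- plunger (a joint): travel of the lock plunger, m: 0 with the pin fully home, positive when pulled up; the pin (8 mm, round end) is free of the hole above 0.008, the stop is at 0.012. A spring pushes it down with 4 N at 0 and 7 N at 0.012. Let down between holes, the pin rests on the rail at about 0.0075
- knob (a point): centre of the black plunger knob, an upright cylinder 28 mm across and 24 high (it moves up with the plunger; 180 mm above the desk when home). Its underside is 19 mm above the sleeve's top; below it is only a steel barrel 19 to 24 mm across
- hook (a point): point on the sleeve midway between the two hook prongs where the weight's stem hangs, 125 mm above the desk, 70 mm from the rail's axis on the rig's -x side. The prongs (8 mm rods, 18 mm apart, tops at 125 mm) run along the rig's -x direction and end in upturned tips 27 mm farther out than this point, whose tops are at 137 mm
- weight: loose brass weight, about 0.25 kg, round about z; origin: centre of its underside, 30 mm above the desk while it hangs. Brass disc 44 mm across and 35 high; stem 10 across up to 95; steel flange 36 across at 95 to 101, which hangs on the prongs; black grip 16 across from 101 to 150
- weight_grip (a point): point on the weight's axis in its black grip, 133 mm above its underside. To come off the hook the weight must rise more than 12 mm (but less than 55 mm, or the disc meets the prongs) and then go out along the rig's -x by more than 50 mm
- pad: fixed green round pad, 90 mm across, 4 mm thick, flat on the desk; origin at the centre of its underside
- bottle_small: loose small white bottle with a red cap, 48 mm across and 124 high; leave it alone. Origin at the centre of its underside
- vial_red: loose glass vial with a red cap, 28 mm across and 58 high; leave it alone. Origin at the centre of its underside
- stopper: loose red-brown rubber stopper, 22 mm across and 20 high; leave it alone. Origin at the centre of its underside

How it is judged (in metres and radians):
On the way, in this order (a step that is already met when the one before it is completed fails the run):
1. the weight stands released on the pad, the sleeve still locked in its first hole (horizontal distance between weight and pad below 0.03 m and height (world z) of weight below 0.008 m and angle between weight's own z axis and vertical below 0.1 rad and linear speed of weight below 0.02 m/s and contact force between the fingers and weight below 0.05 N and value of joint sleeve between -0.004 and 0.004 m and value of joint plunger below 0.003 m), for 0.2 s.
2. the plunger is pulled clear of the hole (value of joint plunger above 0.006 m), for 0.05 s.
At the end, for the whole second after the job is handed in: sleeve at the next hole towards the red cap (0.040 m +-3 mm), pin home (plunger below 2 mm), fingers holding the knob (over 3 N); weight upright (0.1 rad) on the pad, within 30 mm of its centre; small bottle, vial and stopper within 20 mm of where they stood (value of joint sleeve between 0.037 and 0.043 m and value of joint plunger below 0.002 m and contact force between the fingers and plunger above 3 N and horizontal distance between weight and pad below 0.03 m and height (world z) of weight below 0.008 m and angle between weight's own z axis and vertical below 0.1 rad and distance of each of bottle_small, vial_red, stopper from where it was at the start of the episode below 0.02 m); the arm keeps its last pose, push and grip.
It fails at once if the weight is tipped over (angle between weight's own z axis and vertical above 0.7 rad).
It fails at once if a bystander is knocked away (distance of any of bottle_small, vial_red, stopper from where it was at the start of the episode above 0.03 m).
It also fails if it takes over 56 s, if anything falls off the work surface, if the arm or the gripper's body presses on something with over 40 N, if the wrist force passes 120 N, or if a joint passes its speed limit or range.

## Working session

There is one attempt and no reset: what is moved stays moved. The work goes in short steps, Python scripts to look and compute and a tool call to move; the robot and the scene stay as the last step left them, time stands still between calls to the robot, and variables do not carry over. Pictures are saved under pics/ and viewed, about 8 in all and at most 12, crops included, and the job is handed in when it is done.

Besides the shell and the picture viewer there is one more tool, called after ">>>" by a JSON object that holds its "op" and its "data", one argument or row to a line. carry_out: Moves the arm, as the interface text tells. Its arguments: {"type":"object","properties":{"moves":{"type":"array"}},"required":["moves"]}

```bash
mkdir -p pics; cat > h.py <<'E'
import numpy as np, cv2
from scipy.spatial.transform import Rotation as R
from rig import read_state, viewer, robot, finder
def cam(n):
    p,d=viewer.camera(n); c=viewer.camera_params(n); return p,d,c
def rot(c):
    o=np.array(c["orientation"],float)
    return o if o.shape==(3,3) else R.from_euler('xyz',o,degrees=True).as_matrix()
def cloud(d,c):
    K=np.array(c["K"]); v,u=np.mgrid[:d.shape[0],:d.shape[1]]
    P=np.stack([(u-K[0,2])/K[0,0]*d,(v-K[1,2])/K[1,1]*d,d],-1)
    W=P@rot(c).T+np.array(c["xyz"]); W[d==0]=np.nan; return W
E
python3 - <<'E'
from h import *
print(read_state())
ims=[]
for n in("scene","top"):
    p,d,c=cam(n); print(n,c); W=cloud(d,c); np.save(n+'.npy',W)
    cv2.imwrite(f'pics/{n}1.png',p[...,::-1])
    for q in("rig","sleeve","knob","weight","pad","bottle_small","vial_red","stopper"):
        for r in finder.find_in(n,q)[:2]:
            x,y,w,h=map(int,r["extent"]); print(q,round(r["conf"],2),x,y,w,h,np.round(W[min(419,y+h//2),min(559,x+w//2)],3))
E
```

```text
{'t': 0.0, 'joints': array([-4.86675842e+01,  2.20909827e+01,  3.78619901e-01, -2.88836892e-02,
       -6.84085767e+01, -1.48161287e+01]), 'joint_vel': array([ 0.036012  ,  0.05667687,  0.01612392, -0.11148295, -0.06069736,
        0.01745113]), 'tau': array([-1.21066223e-03, -3.92283010e+01,  1.88402045e+01,  4.18615714e+00,
       -4.57232600e-03, -7.82966055e-06]), 'eef_pos': array([ 0.27878758, -0.55872887,  0.23021158]), 'tcp_rot': array([ 1.79876217e+02, -4.98474918e-03, -1.53494365e+02]), 'contact_force': array([0.24773625, 0.67389246, 0.23899691]), 'torque': array([-0.05751021,  0.04998311,  0.05005173]), 'finger_gap': 1.0009704967861421}
scene {'K': array([[406.33962376,   0.        , 275.53949255],
       [  0.        , 406.33962376, 210.93930069],
       [  0.        ,   0.        ,   1.        ]]), 'xyz': array([-0.35722135,  0.73416354,  0.7832967 ]), 'orientation': array([-1.18220511e+02,  5.43117277e-02, -1.31670541e+02])}
rig 0.94 242 179 62 72 [ 0.712 -0.203  0.002]
sleeve 0.55 274 175 29 28 [ 0.617 -0.193  0.152]
knob 0.37 277 175 12 7 [ 0.633 -0.182  0.194]
weight 
[... 301 characters left out ...]
.38503851,   0.        , 275.14412438],
       [  0.        , 491.38503851, 205.63436161],
       [  0.        ,   0.        ,   1.        ]]), 'xyz': array([ 0.38778235, -0.04930209,  1.44069555]), 'orientation': array([-172.976142  ,   -0.35497393,  -89.81875648])}
rig 0.96 246 152 124 61 [ 0.615 -0.146  0.126]
sleeve 0.69 318 163 19 43 [ 0.629 -0.211  0.009]
knob 0.67 323 163 6 9 [ 0.643 -0.188  0.192]
weight 0.64 316 191 22 17 [ 0.568 -0.197  0.129]
pad 0.75 125 224 34 31 [0.465 0.33  0.006]
bottle_small 0.65 136 182 19 17 [0.596 0.304 0.093]
vial_red 0.59 192 233 13 15 [0.46  0.16  0.053]
stopper 0.47 405 214 11 10 [ 0.525 -0.45   0.018]
stopper 0.35 320 190 17 18 [ 0.568 -0.199  0.13 ]
```

View pics/scene1.png

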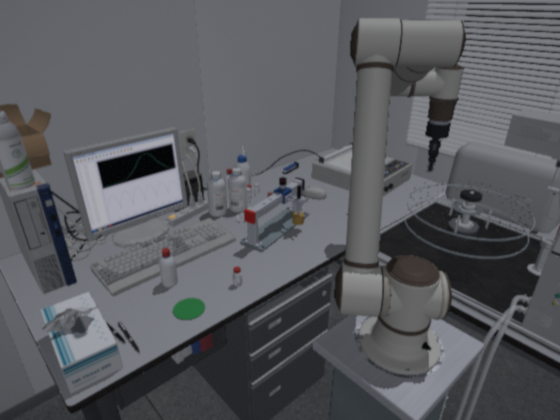

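View pics/top1.png

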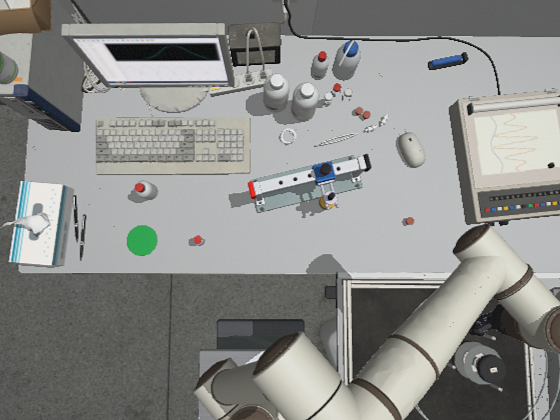

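The overview shows the rig at about (310,182) in the top view with its red cap on the left (+y). The weight hangs at (330,200), the pad is at (142,240), the vial at (198,240) and the bottle at (144,190). Next I'll fit the rail, knob and grip from depth.

```bash
python3 - <<'E'
from h import *
for n in("top","scene"):
    W=np.load(n+'.npy'); p=cv2.imread(f'pics/{n}1.png').astype(int)
    x,y,z=W[...,0],W[...,1],W[...,2]
    reg=(x>.5)&(x<.75)&(y>-.4)&(y<.1)
    m=reg&(z>.13)&(z<.147)&(p.min(-1)>110); P=W[m]
    vx,vy,x0,y0=cv2.fitLine(P[:,:2].astype(np.float32),cv2.DIST_HUBER,0,.01,.01).ravel()
    print(n,'rail',m.sum(),vx,vy,x0,y0,np.median(P[:,2]),'yaw',np.degrees(np.arctan2(vy,vx))%180-90)
    s=(P[:,:2]-[x0,y0])@[vx,vy]; print('s range',s.min(),s.max())
    b,g,r=p[...,0],p[...,1],p[...,2]
    for nm,mm in dict(red=reg&(z>.11)&(r>120)&(g<70),knob=reg&(z>.175)&(z<.21),grip=reg&(x<.62)&(z>.155)&(z<.19),disc=reg&(z>.025)&(z<.075)&(r>b+40)&(g>b+15),
        blue=reg&(z>.142)&(z<.16)&(b>r+40),pad=(g>r+50)&(g>b+50)&(z<.02)).items():
        Q=W[mm]; 
        if len(Q): print(nm,len(Q),np.round(Q.mean(0),3),np.round((Q.min(0)+Q.max(0))/2,3),np.round(np.ptp(Q,axis=0),3))
    x0,y0,w,h=(270,130,120,90) if n=='top' else (235,165,80,90)
    cv2.imwrite(f'pics/{n}1c.png',cv2.resize(p[y0:y0+h,x0:x0+w].astype(np.uint8),None,fx=6,fy=6,interpolation=cv2.INTER_CUBIC))
E
```

```text
top rail 1105 0.22664899 -0.9739765 0.63421386 -0.1810106 0.13963420481750366 yaw 13.099869
s range -0.18643680727989487 0.13510959769263634
red 64 [0.591 0.007 0.147] [0.592 0.006 0.146] [0.039 0.019 0.01 ]
knob 126 [ 0.625 -0.191  0.188] [ 0.61  -0.194  0.187] [0.089 0.037 0.023]
grip 39 [ 0.571 -0.204  0.177] [ 0.572 -0.205  0.17 ] [0.015 0.015 0.029]
disc 69 [ 0.565 -0.197  0.061] [ 0.568 -0.203  0.055] [0.034 0.04  0.032]
blue 223 [ 0.637 -0.185  0.149] [ 0.64  -0.187  0.149] [0.056 0.059 0.014]
pad 720 [0.462 0.332 0.003] [0.463 0.333 0.003] [0.088 0.087 0.017]
scene rail 231 0.2574519 -0.9662911 0.63083816 -0.1467495 0.14118253792810365 yaw 14.918922
s range -0.14997407142096822 0.1436433152935335
red 12 [0.587 0.011 0.148] [0.587 0.011 0.148] [0.03  0.008 0.007]
knob 63 [ 0.622 -0.184  0.185] [ 0.61  -0.187  0.185] [0.088 0.037 0.019]
grip 30 [ 0.569 -0.199  0.171] [ 0.57  -0.198  0.169] [0.017 0.015 0.027]
disc 79 [ 0.56  -0.193  0.055] [ 0.566 -0.197  0.053] [0.038 0.038 0.031]
blue 42 [ 0.626 -0.18   0.149] [ 0.631 -0.183  0.147] [0.04  0.051 0.01 ]
```

View pics/top1c.png

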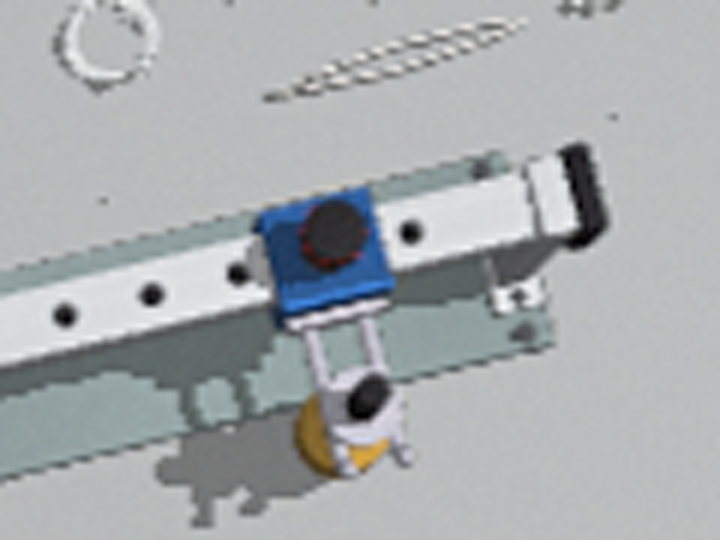

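>>> {"op": "carry_out", "data": {
  "moves": [1,29,35.7,3,0,0,-0.227,1,29,35.7,3,0,0,-0.227,1,29,35.7,3,0,0,-0.227,1,29,35.7,3,0,0,-0.227,1,29,35.7,3,0,0,-0.227]
}}

```text
t: 1.32
eef_pos: [0.4095, -0.3982, 0.2451]
tcp_rot: [-180.0, 0.0, -166.5]
contact_force: [-0.0, -0.5, 0.4]
finger_gap: 1.003
```

```bash
python3 - <<'E'
from h import *
for n in("top","scene"):
    W=np.load(n+'.npy');p=cv2.imread(f'pics/{n}1.png').astype(int)
    x,y,z=W[...,0],W[...,1],W[...,2]
    b,g,r=p[...,0],p[...,1],p[...,2]
    for nm,mm in dict(knobtop=(x>.61)&(x<.68)&(abs(y+.185)<.03)&(z>.183)&(z<.2),knob=(x>.61)&(x<.68)&(abs(y+.185)<.03)&(z>.168)&(z<.2),
      vial=(x>.4)&(x<.55)&(abs(y-.15)<.05)&(z>.02)&(z<.09), bottle=(x>.5)&(x<.66)&(abs(y-.3)<.06)&(z>.04)).items():
        Q=W[mm]
        if len(Q): print(n,nm,len(Q),np.round(Q.mean(0),3),np.round(Q.min(0),3),np.round(Q.max(0),3))
E
```

```text
top knobtop 94 [ 0.64  -0.187  0.191] [ 0.627 -0.201  0.186] [ 0.654 -0.175  0.198]
top knob 104 [ 0.639 -0.187  0.19 ] [ 0.627 -0.201  0.171] [ 0.654 -0.174  0.198]
top vial 69 [0.461 0.159 0.053] [0.45  0.147 0.021] [0.476 0.171 0.064]
top bottle 287 [0.599 0.305 0.092] [0.579 0.288 0.04 ] [0.623 0.334 0.13 ]
scene knobtop 37 [ 0.635 -0.181  0.19 ] [ 0.624 -0.198  0.183] [ 0.655 -0.168  0.194]
scene knob 61 [ 0.634 -0.18   0.185] [ 0.624 -0.198  0.169] [ 0.655 -0.168  0.194]
scene vial 104 [0.456 0.166 0.044] [0.445 0.152 0.021] [0.475 0.178 0.062]
scene bottle 387 [0.589 0.321 0.082] [0.575 0.293 0.041] [0.612 0.34  0.129]
```

>>> {"op": "carry_out", "data": {
  "moves": [1,16.1,19.6,1,0,0,0,1,16.1,19.6,1,0,0,0,1,16.1,19.6,1,0,0,0,1,16.1,19.6,1,0,0,0,1,16.1,19.6,1,0,0,0]
}}

```text
t: 1.73
eef_pos: [0.5416, -0.2368, 0.2536]
tcp_rot: [-180.0, 0.0, -166.5]
contact_force: [0.4, -1.1, -0.1]
finger_gap: 0.997
```

>>> {"op": "carry_out", "data": {
  "moves": [1,0,0,0,0,0,0]
}}

```text
t: 1.82
eef_pos: [0.5456, -0.2323, 0.2537]
tcp_rot: [-179.9, 0.2, -166.1]
contact_force: [0.2, -0.1, -0.0]
finger_gap: 1.002
```

>>> {"op": "carry_out", "data": {
  "moves": [1,2.5,3.0,0,0,0,0,1,2.5,3.0,0,0,0,0,1,2.5,3.0,-3,0,0,0,1,2.5,3.0,-5,0,0,0,1,2.5,3.0,-5,0,0,0]
}}

```text
t: 2.23
eef_pos: [0.5679, -0.2013, 0.1988]
tcp_rot: [179.8, -0.3, -166.2]
contact_force: [-0.8, -0.2, -1.5]
finger_gap: 1.002
```

```bash
python3 - <<'E'
from h import *
print(read_state()["eef_pos"])
p,d,c=cam("top");q,e,f=cam("scene")
a=cv2.resize(p[120:220,270:390],None,fx=4,fy=4,interpolation=2);b=cv2.resize(q[130:230,240:360],None,fx=4,fy=4,interpolation=2)
cv2.imwrite('pics/g1.png',np.vstack([a,b])[...,::-1][:800] if 0 else cv2.resize(np.hstack([a,b]),(800,333))[...,::-1])
for n,D,C in(("top",d,c),("scene",e,f)):
    W=cloud(D,C);x,y,z=W[...,0],W[...,1],W[...,2]
    for lo,hi in((.157,.185),(.19,.22)):
        Q=W[(abs(x-.57)<.04)&(abs(y+.2)<.08)&(z>lo)&(z<hi)]
        if len(Q): print(n,lo,len(Q),Q.mean(0).round(3),Q.min(0).round(3),Q.max(0).round(3))
E
```

```text
[ 0.56793405 -0.2012868   0.19882067]
scene 0.157 32 [ 0.568 -0.198  0.17 ] [ 0.562 -0.205  0.157] [ 0.575 -0.191  0.184]
scene 0.19 10 [ 0.568 -0.199  0.218] [ 0.549 -0.249  0.215] [ 0.586 -0.153  0.22 ]
```

View pics/g1.png

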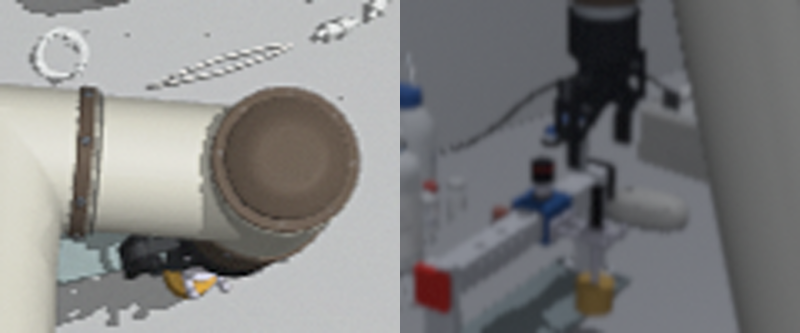

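The fingers straddle the black grip: in the scene crop the grip is at (597,205) with a finger on each side. The measured grip axis is about (0.571,-0.201). I'll descend and close.

>>> {"op": "carry_out", "data": {
  "moves": [1,0.3,0,-2,0,0,0,1,0.3,0,-4,0,0,0,1,0.3,0,-5.3,0,0,0,1,0.3,0,-5.3,0,0,0,0,0.3,0,-5.3,0,0,0]
}}

```text
t: 2.75
eef_pos: [0.5742, -0.2032, 0.152]
tcp_rot: [-179.8, 0.2, -166.1]
contact_force: [-0.1, -0.4, 0.7]
finger_gap: 0.882
```

>>> {"op": "carry_out", "data": {
  "moves": [-1,0,0,0,0,0,0,-1,0,0,0,0,0,0,-1,0,0,0,0,0,0,-1,0,0,0,0,0,0,-1,0,0,0,0,0,0]
}}

```text
t: 3.17
eef_pos: [0.5745, -0.2032, 0.1528]
tcp_rot: [-179.8, 0.2, -166.1]
contact_force: [-0.4, -0.4, 5.0]
finger_gap: 0.167
```

>>> {"op": "carry_out", "data": {
  "moves": [-1,0,0,0,0,0,0,-1,0,0,0,0,0,0,-1,0,0,0,0,0,0]
}}

```text
t: 3.42
eef_pos: [0.5745, -0.2032, 0.1529]
tcp_rot: [-179.8, 0.2, -166.1]
contact_force: [-0.3, -0.1, 0.6]
finger_gap: 0.163
```

>>> {"op": "carry_out", "data": {
  "moves": [-1,0,0,1,0,0,0,-1,0,0,2,0,0,0,-1,0,0,3,0,0,0,-1,0,0,3.2,0,0,0,-1,0,0,3.2,0,0,0]
}}

```text
t: 3.83
eef_pos: [0.5752, -0.2033, 0.1865]
tcp_rot: [-179.8, 0.4, -166.1]
contact_force: [-0.4, -0.3, -2.6]
finger_gap: 0.165
```

```bash
python3 - <<'E'
from h import *
p,d,c=cam("scene");W=cloud(d,c);x,y,z=W[...,0],W[...,1],W[...,2];p=p.astype(int)
Q=W[(abs(x-.57)<.06)&(abs(y+.2)<.06)&(z>.02)&(z<.12)&(p[...,0]>p[...,2]+40)&(p[...,1]>p[...,2]+15)]
print(len(Q),Q.mean(0),Q.min(0),Q.max(0)); print(read_state())
E
```

```text
79 [ 0.56057878 -0.19159611  0.08854161] [ 0.55082341 -0.21602262  0.06771693] [ 0.58479143 -0.17587978  0.10224776]
{'t': 3.8833, 'joints': array([ -4.22593146,  22.34911944,  -5.96724053,   0.09385859,
       -61.34541826, -71.94253443]), 'joint_vel': array([ 0.02162428,  0.75303064, -1.24439729, -0.30239837,  0.08705109,
       -0.05321627]), 'tau': array([ 4.13418602e-03, -4.06516278e+01,  1.93008292e+01,  4.46480200e+00,
        2.97830359e-02,  1.58985481e-04]), 'eef_pos': array([ 0.5746069 , -0.20312251,  0.18552652]), 'tcp_rot': array([-179.81661118,    0.29591948, -166.12322757]), 'contact_force': array([-0.82390436, -0.53372603, -2.49597851]), 'torque': array([-0.01217077,  0.07944827,  0.05122694]), 'finger_gap': 0.1663839266264041}
```

>>> {"op": "carry_out", "data": {
  "moves": [-1,-1.5,-0.4,0,0,0,0,-1,-3.1,-0.75,0,0,0,0,-1,-4.7,-1.1,0,0,0,0,-1,-6.3,-1.5,0,0,0,0,-1,-7.8,-1.9,0,0,0,0]
}}

```text
t: 4.3
eef_pos: [0.4952, -0.2221, 0.1849]
tcp_rot: [-179.9, 0.2, -166.1]
contact_force: [-0.0, -0.1, -2.6]
finger_gap: 0.162
```

>>> {"op": "carry_out", "data": {
  "moves": [-1,-1,-0.2,1,0,0,0,-1,-1,0,2.5,0,0,0,-1,-1,1,4,0,0,0,-1,-1,2.5,5.5,0,0,0,-1,-1,4.5,6.5,0,0,0]
}}

```text
t: 4.72
eef_pos: [0.4856, -0.1774, 0.252]
tcp_rot: [-179.8, 0.3, -166.2]
contact_force: [1.0, -0.9, -2.9]
finger_gap: 0.163
```

>>> {"op": "carry_out", "data": {
  "moves": [-1,0,2.6,0,0,0,0,-1,-0.2,5.4,0,0,0,0,-1,-0.3,8.2,0,0,0,0,-1,-0.4,11,0,0,0,0,-1,-0.5,13.8,0,0,0,0]
}}

```text
t: 5.13
eef_pos: [0.4802, -0.0382, 0.2526]
tcp_rot: [-179.8, 0.4, -166.2]
contact_force: [0.3, 0.3, -2.8]
finger_gap: 0.165
```

>>> {"op": "carry_out", "data": {
  "moves": [-1,0,2.8,0,0,0,0,-1,-0.2,5.6,0,0,0,0,-1,-0.3,8.4,0,0,0,0,-1,-0.4,11.2,0,0,0,0,-1,-0.5,14,0,0,0,0]
}}

```text
t: 5.55
eef_pos: [0.4748, 0.1032, 0.2533]
tcp_rot: [-179.8, 0.4, -166.2]
contact_force: [0.2, -0.5, -2.9]
finger_gap: 0.163
```

>>> {"op": "carry_out", "data": {
  "moves": [-1,0,2.8,0,0,0,0,-1,-0.2,5.6,0,0,0,0,-1,-0.3,8.4,0,0,0,0,-1,-0.4,11.2,0,0,0,0,-1,-0.5,13.5,0,0,0,0]
}}

```text
t: 5.97
eef_pos: [0.4696, 0.2401, 0.2538]
tcp_rot: [-179.8, 0.4, -166.2]
contact_force: [0.3, -0.5, -2.4]
finger_gap: 0.165
```

>>> {"op": "carry_out", "data": {
  "moves": [-1,-0.2,2.5,0,0,0,0,-1,-0.3,5,0,0,0,0,-1,-0.4,7.5,-1,0,0,0,-1,-0.4,8.8,-3,0,0,0,-1,-0.4,9.2,-5,0,0,0]
}}

```text
t: 6.38
eef_pos: [0.4658, 0.3351, 0.2042]
tcp_rot: [-180.0, 0.6, -166.0]
contact_force: [0.6, -1.0, -3.0]
finger_gap: 0.162
```

>>> {"op": "carry_out", "data": {
  "moves": [-1,0,0,-2,0,0,0,-1,0,0,-4,0,0,0,-1,0,0,-5,0,0,0,-1,0,0,-5.5,0,0,0,-1,0,0,-5.5,0,0,0]
}}

```text
t: 6.8
eef_pos: [0.4657, 0.3347, 0.1486]
tcp_rot: [-179.9, 0.5, -166.0]
contact_force: [-0.1, 0.3, -2.3]
finger_gap: 0.163
```

```bash
python3 - <<'E'
from h import *
print(read_state()["eef_pos"])
p,d,c=cam("scene");W=cloud(d,c);x,y,z=W[...,0],W[...,1],W[...,2];q=p.astype(int)
Q=W[(abs(x-.465)<.08)&(abs(y-.33)<.08)&(z<.12)&(q[...,0]>q[...,2]+40)&(q[...,1]>q[...,2]+15)]
print(len(Q),Q.mean(0),Q.min(0),Q.max(0))
cv2.imwrite('pics/p1.png',cv2.resize(p[200:330,130:250],None,fx=4,fy=4,interpolation=2)[...,::-1])
E
```

```text
[0.46567015 0.33470467 0.14857454]
188 [0.45134552 0.34053752 0.05233189] [0.43827096 0.31757823 0.0293198 ] [0.47831947 0.35679013 0.06407634]
```

View pics/p1.png

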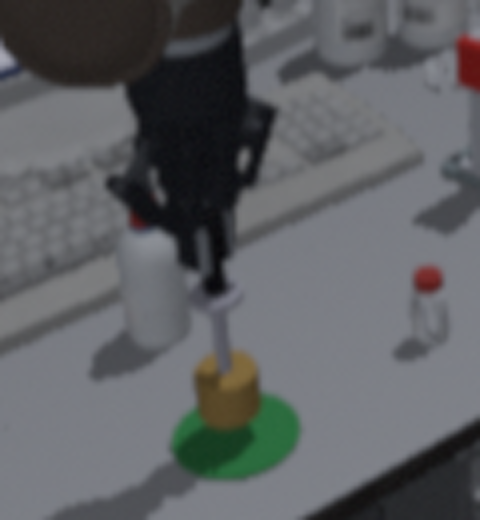

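The weight hangs upright over the pad: the disc is at about (228,390) in the crop, the pad's centre at (236,435), and its underside is about 25 mm up. I'll lower it gently until it touches.

>>> {"op": "carry_out", "data": {
  "moves": [-1,-0.1,-0.2,-0.7,0,0,0,-1,-0.1,-0.2,-1.3,0,0,0,-1,-0.1,-0.2,-1.8,0,0,0,-1,-0.1,-0.2,-2.0,0,0,0,-1,-0.1,-0.2,-2.0,0,0,0]
}}

```text
t: 7.27
eef_pos: [0.465, 0.3328, 0.1291]
tcp_rot: [-179.9, 0.6, -166.0]
contact_force: [0.8, -0.5, -2.7]
finger_gap: 0.163
```

>>> {"op": "carry_out", "data": {
  "moves": [-1,0,0,-0.1,0,0,0,-1,0,0,-0.2,0,0,0,-1,0,0,-0.3,0,0,0]
}}

```text
t: 7.52
eef_pos: [0.4657, 0.3333, 0.127]
tcp_rot: [-179.9, 0.7, -166.0]
contact_force: [0.4, -0.9, 4.6]
finger_gap: 0.163
```

>>> {"op": "carry_out", "data": {
  "moves": [-0.4,0,0,0,0,0,0,-0.1,0,0,0,0,0,0,0.2,0,0,0,0,0,0,0.2,0,0,0,0,0,0,0.2,0,0,0,0,0,0]
}}

```text
t: 7.93
eef_pos: [0.4657, 0.3334, 0.1272]
tcp_rot: [-179.9, 0.7, -166.0]
contact_force: [0.3, 0.4, -0.4]
finger_gap: 0.6
```

>>> {"op": "carry_out", "data": {
  "moves": [0.2,0,0,0,0,0,0,0.2,0,0,2,0,0,0,0.2,0,0,4,0,0,0,0.2,0,0,7,0,0,0,0.2,0,0,10,0,0,0]
}}

```text
t: 8.35
eef_pos: [0.4653, 0.3329, 0.2277]
tcp_rot: [-179.9, 0.6, -166.0]
contact_force: [0.0, 1.0, -0.3]
finger_gap: 0.598
```

```bash
python3 - <<'E'
from h import *
print(read_state()["eef_pos"],read_state()["finger_gap"])
p,d,c=cam("scene");W=cloud(d,c);x,y,z=W[...,0],W[...,1],W[...,2];q=p.astype(int)
Q=W[(abs(x-.465)<.08)&(abs(y-.33)<.08)&(z<.12)&(q[...,0]>q[...,2]+40)&(q[...,1]>q[...,2]+15)]
print(len(Q),Q.mean(0),Q.min(0),Q.max(0))
m=(abs(x-.465)<.08)&(abs(y-.33)<.08)&(z>.11)&(z<.153);print('grip',W[m].mean(0),W[m].min(0),W[m].max(0))
cv2.imwrite('pics/p2.png',cv2.resize(p[200:330,130:250],None,fx=4,fy=4,interpolation=2)[...,::-1])
E
```

```text
[0.46533294 0.3329079  0.22768262] 0.5981767876817006
189 [0.45152167 0.33940317 0.03105411] [0.43875203 0.31607656 0.00873082] [0.4802897  0.35511574 0.04401665]
grip [0.45857252 0.33577867 0.13155673] [0.45329845 0.32657549 0.11003197] [0.47032005 0.34249802 0.15271108]
```

View pics/p2.png

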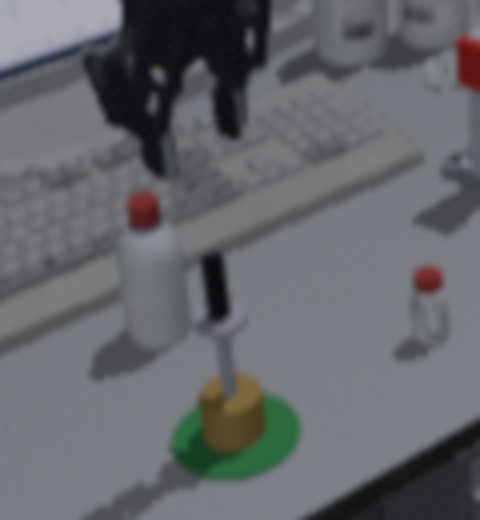

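The weight stands upright and released on the pad: the disc is at (232,415) in the crop and its top is at z ≈ 0.04. Now to the knob.

>>> {"op": "carry_out", "data": {
  "moves": [0.2,17.4,-52,3,0,0,0,0.2,17.4,-52,3,0,0,0,0.2,17.4,-52,3,0,0,0,0.2,17.4,-52,3,0,0,0,0.2,17.4,-52,3,0,0,0]
}}

```text
t: 8.82
eef_pos: [0.533, 0.135, 0.2421]
tcp_rot: [179.8, 1.4, -165.9]
contact_force: [0.5, 0.9, 0.3]
finger_gap: 0.602
```

>>> {"op": "carry_out", "data": {
  "moves": [0.2,10.6,-32.2,1,0,0,0,0.2,10.6,-32.2,1,0,0,0,0.2,10.6,-32.2,1,0,0,0,0.2,10.6,-32.2,1,0,0,0,0.2,10.6,-32.2,1,0,0,0]
}}

```text
t: 9.23
eef_pos: [0.598, -0.0632, 0.2482]
tcp_rot: [179.8, 1.4, -165.9]
contact_force: [1.0, 1.4, 0.0]
finger_gap: 0.605
```

```bash
python3 - <<'E'
from h import *
print(read_state()["eef_pos"])
for n in("top","scene"):
    p,d,c=cam(n);W=cloud(d,c);x,y,z=W[...,0],W[...,1],W[...,2]
    m=(abs(x-.637)<.03)&(abs(y+.185)<.03)
    for lo,hi in((.171,.184),(.184,.198)):
        Q=W[m&(z>lo)&(z<hi)]
        if len(Q):print(n,lo,len(Q),Q.mean(0).round(4),Q.min(0).round(4),Q.max(0).round(4))
E
```

```text
[ 0.59801098 -0.06322544  0.24821003]
top 0.171 8 [ 0.6293 -0.1838  0.177 ] [ 0.627  -0.1924  0.1715] [ 0.635  -0.1762  0.1814]
top 0.184 95 [ 0.6404 -0.1877  0.1909] [ 0.6266 -0.2011  0.1844] [ 0.655  -0.1747  0.1966]
scene 0.171 28 [ 0.6324 -0.1804  0.1779] [ 0.624  -0.197   0.1712] [ 0.6456 -0.1694  0.1837]
scene 0.184 32 [ 0.636  -0.1813  0.1911] [ 0.6242 -0.1997  0.1843] [ 0.6498 -0.1695  0.1956]
```

>>> {"op": "carry_out", "data": {
  "moves": [0.2,1.3,-4,0,0,0,0,0.2,2.7,-8,0,0,0.01,0,0.2,4.1,-12.3,0,0,0.02,0,0.2,4.1,-12.3,0,0,0.02,0,0.2,4.1,-12.3,0,0,0.02,0]
}}

```text
t: 9.75
eef_pos: [0.6401, -0.1919, 0.246]
tcp_rot: [179.6, 0.2, -166.5]
contact_force: [-1.4, 0.2, 0.5]
finger_gap: 0.599
```

>>> {"op": "carry_out", "data": {
  "moves": [0.2,0,0,0,0,0,0,0.2,0,0,0,0,0,0]
}}

```text
t: 9.92
eef_pos: [0.6397, -0.1911, 0.2455]
tcp_rot: [179.5, 0.1, -166.5]
contact_force: [-0.5, 0.5, -0.6]
finger_gap: 0.601
```

>>> {"op": "carry_out", "data": {
  "moves": [0.2,0,0.5,-2,0,0,0,0.2,0,0.5,-4,0,0,0,0.2,0,0.5,-5,0,0,0,0.2,0,0.5,-5,0,0,0,0.2,0,0.5,-5,0,0,0]
}}

```text
t: 10.33
eef_pos: [0.6397, -0.1853, 0.1958]
tcp_rot: [179.5, 0.1, -166.4]
contact_force: [0.0, 0.1, -0.0]
finger_gap: 0.604
```

```bash
python3 - <<'E'
from h import *
print(read_state()["eef_pos"])
p,d,c=cam("scene")
cv2.imwrite('pics/k1.png',cv2.resize(p[130:230,240:340],None,fx=6,fy=6,interpolation=2)[...,::-1])
E
```

```text
[ 0.63968266 -0.18529966  0.19576939]
```

View pics/k1.png

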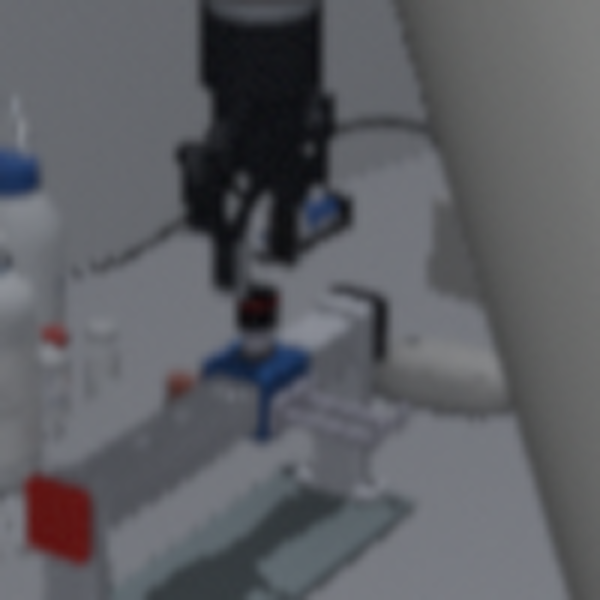

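The fingertips at (225,275) and (285,250) straddle the knob at (260,305). I'll descend and close.

>>> {"op": "carry_out", "data": {
  "moves": [0.2,0,-0.1,-1.5,0,0,0,0.2,0,-0.1,-3,0,0,0,0.2,0,-0.1,-3.4,0,0,0,0.2,0,-0.1,-3.4,0,0,0,0.2,0,-0.1,-3.4,0,0,0]
}}

```text
t: 10.8
eef_pos: [0.6409, -0.1868, 0.164]
tcp_rot: [179.7, 0.3, -166.4]
contact_force: [0.6, -0.3, 0.4]
finger_gap: 0.6
```

>>> {"op": "carry_out", "data": {
  "moves": [-0.3,0,0,0,0,0,0,-0.6,0,0,0,0,0,0,-1,0,0,0,0,0,0,-1,0,0,0,0,0,0,-1,0,0,0,0,0,0]
}}

```text
t: 11.22
eef_pos: [0.6418, -0.1871, 0.1659]
tcp_rot: [179.7, 0.5, -166.3]
contact_force: [-0.6, 0.3, 5.5]
finger_gap: 0.311
```

>>> {"op": "carry_out", "data": {
  "moves": [-1,0,0,0,0,0,0,-1,0,0,0,0,0,0]
}}

```text
t: 11.38
eef_pos: [0.6418, -0.187, 0.1659]
tcp_rot: [179.7, 0.5, -166.3]
contact_force: [-0.3, -0.4, 2.7]
finger_gap: 0.306
```

>>> {"op": "carry_out", "data": {
  "moves": [-1,0,0,0.4,0,0,0,-1,0,0,0.8,0,0,0,-1,0,0,1.0,0,0,0,-1,0,0,1.0,0,0,0,-1,0,0,1.0,0,0,0]
}}

```text
t: 11.8
eef_pos: [0.6416, -0.1868, 0.175]
tcp_rot: [179.7, 0.4, -166.4]
contact_force: [2.4, -0.6, -7.4]
finger_gap: 0.308
```

```bash
cat > k.py <<'E'
from h import *
s=read_state();print(s["t"],s["eef_pos"],s["contact_force"])
p,d,c=cam("scene");W=cloud(d,c);x,y,z=W[...,0],W[...,1],W[...,2];q=p.astype(int)
m=(abs(x-.63)<.06)&(abs(y+.17)<.09)
Q=W[m&(z>.1)&(z<.155)&(q[...,2]>q[...,0]+35)];print('blue',len(Q),Q.mean(0).round(4),Q.min(0).round(4),Q.max(0).round(4))
E
python3 k.py
```

```text
11.8 [ 0.64164951 -0.18684358  0.17496792] [ 2.35433041 -0.55885255 -7.36397441]
blue 71 [ 0.6276 -0.1795  0.1469] [ 0.608  -0.2124  0.1087] [ 0.6575 -0.1556  0.1534]
```

>>> {"op": "carry_out", "data": {
  "moves": [-1,0,0,0.1,0,0,0,-1,-0.12,0.49,0.1,0,0,0,-1,-0.24,0.97,0.1,0,0,0,-1,-0.35,1.46,0.1,0,0,0,-1,-0.47,1.95,0.1,0,0,0]
}}

```text
t: 12.27
eef_pos: [0.6366, -0.1668, 0.1759]
tcp_rot: [179.7, 0.4, -166.4]
contact_force: [3.3, -1.7, -7.4]
finger_gap: 0.308
```

```bash
python3 k.py
```

```text
12.2667 [ 0.63663526 -0.16677955  0.17593986] [ 3.33702937 -1.66342243 -7.44583358]
blue 67 [ 0.6217 -0.1606  0.1471] [ 0.6056 -0.1944  0.1373] [ 0.6544 -0.1388  0.1532]
```

>>> {"op": "carry_out", "data": {
  "moves": [-1,-0.12,0.5,0,0,0,0,-1,-0.24,1.0,0,0,0,0,-1,-0.35,1.5,0,0,0,0,-1,-0.43,1.89,0,0,0,0,-1,-0.43,1.89,0,0,0,0]
}}

```text
t: 12.73
eef_pos: [0.6314, -0.1457, 0.1759]
tcp_rot: [179.6, 0.3, -166.3]
contact_force: [1.5, 1.7, -6.0]
finger_gap: 0.307
```

```bash
python3 k.py
```

```text
12.7333 [ 0.63144926 -0.14573605  0.17593963] [ 1.53735301  1.73030266 -6.03931437]
blue 74 [ 0.6157 -0.137   0.1457] [ 0.5981 -0.1665  0.1147] [ 0.6472 -0.1163  0.1532]
```

>>> {"op": "carry_out", "data": {
  "moves": [-1,0.05,-0.25,0,0,0,0,-1,0.05,-0.25,0,0,0,0,-1,0.05,-0.25,0,0,0,0]
}}

```text
t: 13.03
eef_pos: [0.632, -0.1482, 0.1757]
tcp_rot: [179.5, 0.3, -166.3]
contact_force: [1.7, 2.1, -6.6]
finger_gap: 0.307
```

>>> {"op": "carry_out", "data": {
  "moves": [-1,0,0,-0.3,0,0,0,-1,0,0,-0.6,0,0,0,-1,0,0,-0.9,0,0,0,-1,0,0,-1.0,0,0,0,-1,0,0,-1.0,0,0,0]
}}

```text
t: 13.45
eef_pos: [0.6321, -0.1485, 0.166]
tcp_rot: [179.6, 0.4, -166.3]
contact_force: [0.8, 1.4, -4.3]
finger_gap: 0.31
```

```bash
python3 k.py
```

```text
13.45 [ 0.6321472  -0.14849378  0.16601495] [ 0.78281681  1.36476172 -4.30170544]
blue 68 [ 0.6154 -0.1416  0.1461] [ 0.5997 -0.1704  0.1084] [ 0.6445 -0.1174  0.1521]
```

>>> {"op": "carry_out", "data": {
  "moves": [-1,0,0,-0.1,0,0,0,-1,0,0,-0.2,0,0,0,-1,0,0,-0.2,0,0,0]
}}

```text
t: 13.75
eef_pos: [0.6323, -0.1486, 0.1659]
tcp_rot: [179.6, 0.4, -166.3]
contact_force: [-2.2, 2.2, 5.0]
finger_gap: 0.304
```

```bash
sed -i '$a cv2.imwrite("pics/e1.png",cv2.resize(p[150:340,130:330],None,fx=3,fy=3,interpolation=2)[...,::-1])\nR0=np.load("scene.npy")\nm=lambda W:(abs(W[...,0]-.465)<.08)\&(abs(W[...,1]-.16)<.05)\&(W[...,2]>.02)\nprint("vial",R0[m(R0)].mean(0),W[m(W)].mean(0))' k.py; python3 k.py; python3 - <<'E'
from h import *
cam("top")
for q in("bottle_small","vial_red","stopper","weight","pad"): print(q,[(round(r["conf"],2),r["extent"]) for r in finder.find_in("top",q)[:1]])
E
```

```text
13.75 [ 0.63228046 -0.14860267  0.1658704 ] [-2.22010865  2.17415842  5.02586882]
blue 66 [ 0.6151 -0.1411  0.1464] [ 0.6002 -0.1695  0.1095] [ 0.6457 -0.1158  0.1537]
vial [0.45624748 0.16632022 0.04377039] [0.45657523 0.16647216 0.0439607 ]
bottle_small [(0.53, [135.1, 178.4, 22.2, 20.3])]
vial_red [(0.67, [304.6, 179.0, 22.3, 30.4])]
stopper [(0.5, [406.8, 218.4, 10.9, 6.5])]
weight [(0.53, [127.1, 231.7, 23.0, 15.8])]
pad [(0.61, [126.1, 224.7, 35.1, 31.7])]
```

View pics/e1.png

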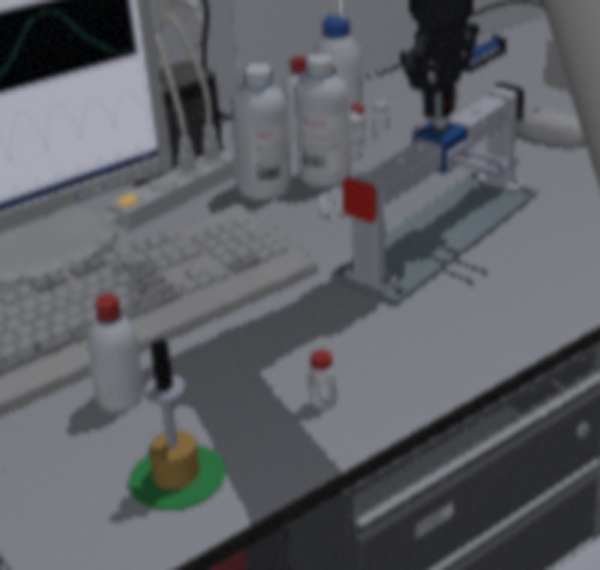

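```bash
python3 -c "
from rig import robot,read_state
print(robot.job_done()); s=read_state(); print(s['t'],s['eef_pos'],s['contact_force'],s['finger_gap'])"
```

```text
the job is handed in; nothing more can be done
None
the job is handed in; nothing more can be done
```

I lifted the brass weight off the hook, stood it upright on the green pad and let go of it. I then pulled the plunger, slid the sleeve one hole towards the red cap, let the pin in and handed in at about 13.8 s with the fingers still closed on the knob. The hand-in gave no verdict.

My last checks:
- **Weight:** in the last picture it stands upright on the pad. Right after release, its disc was measured within about 10 mm of the pad's centre.
- **Sleeve:** the tool's position puts the slide at about 39.4 mm, but from depth the blue sleeve moved about 40.5 mm. Both are inside the 37–43 mm window. My first stop overshot by about 2 mm, and I backed it off before lowering the pin.
- **Pin:** the tool came back to its pre-pull height (0.1659 m). The load changed from 4.3 N of spring pull to 5 N of upward push, so the pin is home. I did not tug the sleeve sideways to test the lock.
- **Grip:** the fingers stayed closed on the knob (opening 0.30), with a commanded grip of about 60 N; I could not measure the finger force directly.
- **Bystanders:** the vial's depth position is within 1 mm of the start. The bottle and stopper show no real movement in the top picture. The network's last "vial" hit there was false: it boxed the gripper and rig area, and the depth check and picture overrule it.

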